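Ink the hand stamp and hold it ready over a parcel's stamp frame

TASK

At the mailing desk, ink the hand stamp by pulling the sprung slide of its inking dock all the way out to its stop for a moment and letting it go fully back in, with the stamp still sitting in the dock. Then lift the stamp by its handle, carry it over the top of the letter rack without touching the rack or disturbing anything else, and finish still holding it level and motionless about a centimetre above the parcel's printed rectangular frame, centred in the frame with its long side along the frame's long side. It must never touch the parcel: do not press, put down or let go.

Things in the scene. Friction and masses are not known exactly. Their poses are not given: they have to be found in the camera images.
- dock: fixed grey inking dock, a slab 120 (x) x 80 (y) x 20 mm tall. Origin: centre of its underside on the table. Its x axis runs from its front (slide side) to its back. On its top, centred 12 mm behind the origin (+x), is a seat for the stamp with a rim 6 mm high; seat floor 20 mm above the table.
- slide (a joint): sprung slide of the dock, in m: 0 = fully in (rest), 0.050 = fully out at its stop. It comes out along the dock's -x (forward, roughly towards the robot). The spring needs about 4 N at the start and 8 N at the stop; let go, it returns by itself.
- slide_post (a point): centre of the top face of the black upright round post at the outer end of the slide, 18 mm in diameter, 60 mm tall above the table and free to grip down to 16 mm above the table (a flat steel bar 16 mm wide joins it to the dock there). With the slide in, it stands 105 mm in front of the dock's origin; it moves with the slide.
- stamp: loose hand stamp, 160 g nominal, 77 mm tall, sitting in the dock with its x axis along the dock's x within a few degrees. Origin: centre of its underside (the rubber face). Black foot 64 (x) x 36 (y) x 22 mm tall; narrow neck; wooden handle block on top 44 (x) x 22 (y) mm, from 32 to 77 mm above the underside. Grip the handle across its 22 mm width (along y). Rubber face 60 x 32 mm.
- parcel: fixed brown cardboard parcel, 200 (x) x 150 (y) x 60 mm tall. Origin: centre of its underside on the table. On its top are the stamp frame and, to +x of it, a white address label with short grey stripes.
- frame (a point): centre of the stamp frame printed on the parcel's top: a black-lined rectangle on white paper, 82 mm along the parcel's x and 55 mm along its y over the outside of its 3 mm lines (inside 76 x 49 mm), 61 mm above the table. It lies 35 mm to -x and 25 mm to -y of the parcel's centre; axes as the parcel's. Either way round (half turn) will do for the stamp.
- rack: fixed aluminium letter rack filled with mail, standing between dock and parcel (either may be on the left): 220 (x) x 85 (y) mm, 150 mm tall with the mail. Origin: centre of its underside on the table; its x axis is its long side.
- mug: bystander to leave alone: white mug, 80 mm across, 95 mm tall. Origin: centre of its underside.
- tape: bystander to leave alone: roll of packing tape standing on its flat side, 100 mm across, 48 mm tall. Origin: centre of its underside.
- stapler: bystander to leave alone: black stapler, 130 x 34 x 38 mm, lying along its x. Origin: centre of its underside.
- marker: bystander to leave alone: white marker pen with black cap, 150 x 18 x 17 mm, lying along its x, cap to +x, reaching from -58 to +92 mm along x. Origin: centre of its underside.
- glue: bystander to leave alone: white glue jar, 52 mm across, 90 mm tall. Origin: centre of its underside.
- penpot: bystander to leave alone: dark steel pen pot, 76 mm across, 100 mm tall. Origin: centre of its underside.
- carton: bystander to leave alone: small white carton, 110 x 80 x 50 mm. Origin: centre of its underside.
Not all that is in view belongs to the job. Of the things like the dock, leave any that is purple; of the rest the smaller one is meant.

How it is judged (in metres and radians):
On the way, in this order (a step that is already met when the one before it is completed fails the run):
1. slide pulled out to its stop (beyond 46 mm of 50) with the stamp in the dock (value of joint slide above 0.046 m and z of stamp in the frame of dock below 0.026 m and x of stamp in the frame of dock between 0.002 and 0.022 m and y of stamp in the frame of dock between -0.01 and 0.01 m), for 0.1 s.
2. slide back in (within 4 mm), stamp still in the dock (value of joint slide below 0.004 m and z of stamp in the frame of dock below 0.026 m and x of stamp in the frame of dock between 0.002 and 0.022 m and y of stamp in the frame of dock between -0.01 and 0.01 m), for 0.1 s.
3. stamp held above the letter rack (height (world z) of stamp above 0.15 m and y of stamp in the frame of rack between -0.045 and 0.045 m and x of stamp in the frame of rack between -0.17 and 0.17 m and contact force between stamp and the fingers above 1 N), for 0.02 s.
At the end, for the whole second after the job is handed in: Held by the fingers, the stamp hangs still with its underside 3 to 20 mm above the printed frame, centred within 8 mm, its long side within 8 degrees of the frame's (either way round), level within 5.7 degrees, not touching the parcel; the dock's slide is back in (z of stamp in the frame of frame between 0.003 and 0.02 m and horizontal distance between stamp and frame below 0.008 m and angle between the x axis of stamp and the x axis of frame, either way round below 0.14 rad and angle between stamp's own z axis and vertical below 0.1 rad and contact force between stamp and the fingers above 1 N and contact force between stamp and parcel below 0.05 N and linear speed of stamp below 0.01 m/s and angular speed of stamp below 0.1 rad/s and value of joint slide below 0.004 m); the arm keeps its last pose, push and grip.
It fails at once if the stamp touches the parcel (contact force between stamp and parcel above 0.5 N).
It fails at once if the letter rack is touched (contact force between rack and anything else above 1 N).
It fails at once if a bystander is moved more than 20 mm (distance of any of mug, tape, stapler, marker, glue, penpot, carton from where it was at the start of the episode above 0.02 m).
It also fails if it takes over 59 s, if anything falls off the work surface, if the arm or the gripper's body presses on something with over 40 N, if the wrist force passes 120 N, or if a joint passes its speed limit or range.

ROBOT

A 6-joint arm with a two-finger parallel gripper is mounted at the origin on the work surface. World frame = base frame: x ahead of the robot, y to its left, z up, the work surface at z = 0. Lengths are in m, angles in degrees, forces in N, time in s.
With the tool pointing down it reaches from about 0.4 to 0.825 m from the base axis. Payload 7 kg.
Tool frame: the origin (TCP) lies on the centre line of the jaws, within the pads' length; the fingertips stand 14 mm ahead of it and the grasp point (between the pads) lies 5 mm behind it; z points along the fingers, y is the line along which they close (so a half turn about z gives the same grasp; the last joint's range is limited). The gripper opens to 88 mm and grips with 3 to 60 N. Pads are 19 mm wide; open, the fingers measure 130 mm over their backs; the gripper's body (78 mm by 193 mm) begins 47 mm behind the grasp point.
Start: joints at [82.397, 20.546, 0.682, 0, -70.136, -16.507], TCP at [0.276, 0.616, 0.216] pointing down, gripper open.
Joint ranges: [-176.03, 176.03], [-82.01, 121.73], [-58.28, 71.71], [-173.87, 95.51], [-174.79, -0.11], [-173.66, 173.66]. Speed limits (degrees/s): [136.94, 136.94, 172.46, 180, 180, 180].

INTERFACE

Orientations are given as [roll, pitch, yaw] about the fixed x, y, z axes, in that order (R = Rz(yaw) Ry(pitch) Rx(roll)).
In Python, from plant import r gives the robot as it stands.
- The arm moves only by the tool send_rows, never from a script. Its argument "steps" is a list of rows, each an object with "dp": the shift along the tool's x, y, z in mm, a list of three; "roll": the turn about the tool's z in rad; "jaw": the opening in per cent of the stroke, from 0 (shut) to 100 (fully open). In form: [{"dp": [tx, ty, tz], "roll": roll, "jaw": jaw}, ...]. A call has 1 to 5 rows; each row is the pose to reach, as a shift and turn from the pose commanded when the call began, along the tool's axes at that moment; what a row does not reach only later rows make up. A row lasts 1/8 s, in which the tool goes at most 62.5 mm and 10.7 degrees, less where a joint would pass 70% of its speed; a pose out of reach is approached as far as the arm can. A call with a gripper value outside its range is refused whole. The fingers move at their own pace and stop on an object; "newtons" is the grip in N (left out, the last holds). Time passes only in rows, so rows that repeat a pose let the fingers close. It gives the time, the measured TCP pose, the force, the opening and the grip force at its end, in the units of the state.
- r.get_state(): the state, without advancing time (a new reading comes with each control period).
- r.capture(name): name is "side" or "top" or "wrist"; returns a dict with "image" (420x560x3 uint8, blue, green, red), "K" (3x3 intrinsics, pixels), "dist" ([k1, k2, p1, p2, k3] as OpenCV has them; the pictures are not rectified), "rvec" (rotation vector, rad) and "tvec" (3), from world to camera coordinates, as OpenCV has them. Camera axes: x right, y down, z forward; pixel columns grow to the right and rows downward; lengths in m; the calibration is good to about 2 mm. A picture is of the moment at which its call begins. There is no depth.
- r.close_job(): hands the job in; it is judged then, once.
The state is a dict: "time_s": time; "joints": joint angles; "qd": joint speeds; "joint_torque": joint torques, N m; "tcp_pos": TCP position; "eef_rot": TCP orientation; "contact_force": force on the tool from outside, world axes, zero at the start; "moment": the same for the moment, N m; "gripper_width": finger opening in m; "gripper_force": force on a finger pad.
Only numpy, scipy, OpenCV 4.12 (cv2) and the standard library are available. Lean on these libraries where they do the work, as an engineer would, in place of code of your own. Each camera call takes 0.05 s, during which the arm holds its last target. There are 200 camera calls.

## Working session

There is one attempt and no reset: what is moved stays moved. The work goes in short steps, Python scripts to look and compute and a tool call to move; the robot and the scene stay as the last step left them, time stands still between calls to the robot, and variables do not carry over. Pictures are saved under pics/ and viewed, at most 13 in all, crops included, and the job is handed in when it is done.

Besides the shell and the picture viewer there is one more tool, called after "Emit:" by a JSON object that holds its "name" and its "arguments". send_rows: Moves the arm, as the interface text tells. Its arguments: {"type":"object","properties":{"steps":{"type":"array","items":{"type":"object","properties":{"dp":{"type":"array","items":{"type":"number"}},"roll":{"type":"number"},"jaw":{"type":"number"}}}},"newtons":{"type":"number"}},"required":["steps"]}

```bash
mkdir -p pics; cat > h.py <<'E'
import numpy as np, cv2
from plant import r
def cap(n,f=None):
    c=r.capture(n)
    if f: cv2.imwrite('pics/'+f,c['image']); np.savez('pics/'+f[:-4]+'.npz',**c)
    return c
def ray(c,uv,z):
    """pixels -> world points on plane z"""
    uv=np.array(uv,float).reshape(-1,1,2)
    n=cv2.undistortPoints(uv,c['K'],c['dist']).reshape(-1,2)
    R=cv2.Rodrigues(np.array(c['rvec'],float))[0]; t=np.array(c['tvec'],float).ravel()
    o=-R.T@t; d=np.c_[n,np.ones(len(n))]@R
    return o+d*((z-o[2])/d[:,2])[:,None]
def proj(c,P):
    return cv2.projectPoints(np.array(P,float).reshape(-1,1,3),np.array(c['rvec'],float),np.array(c['tvec'],float),c['K'],c['dist'])[0].reshape(-1,2)
E
python3 - <<'E'
from h import *
for n in('top','side'):
    c=cap(n,n+'1.png')
    R=cv2.Rodrigues(np.array(c['rvec'],float))[0]; print(n,-R.T@np.array(c['tvec']).ravel(),R[2])
print(r.get_state())
E
```

```text
top [ 0.40189863 -0.00464445  1.84351769] [ 0.08459412 -0.00883488 -0.99637632]
side [ 0.41076818 -1.07256857  0.70552382] [ 0.11978873  0.85692281 -0.50133218]
{'time_s': 0.1, 'joints': array([ 8.23976615e+01,  2.05868562e+01,  6.40014849e-01, -1.64516605e-02,
       -7.01361906e+01, -1.65060916e+01]), 'qd': array([ 0.09508456, -0.10531816,  0.17293129,  0.05905272,  0.05163128,
        0.01104125]), 'joint_torque': array([-2.82396271e-03, -5.84164345e+01,  2.93754101e+01,  7.01557025e+00,
        1.02269652e-02, -5.85228872e-05]), 'tcp_pos': array([0.27557241, 0.61569973, 0.21513333]), 'eef_rot': array([ 1.79915995e+02, -8.76361860e-03, -2.41140249e+01]), 'contact_force': array([-0.47026439,  0.60441551, -0.70870808]), 'moment': array([-0.05074777,  0.01673684, -0.00019302]), 'gripper_force': 0.0, 'gripper_width': 0.08762827906885999}
```

View pics/top1.png

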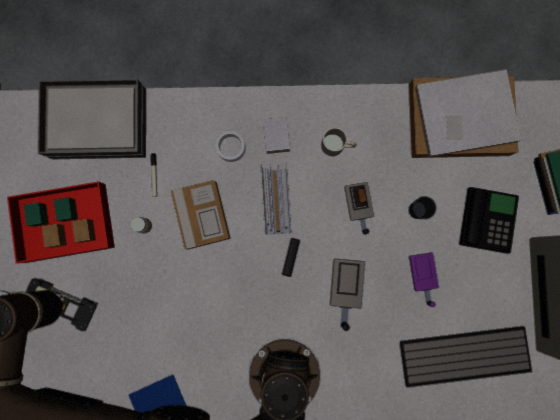

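View pics/side1.png

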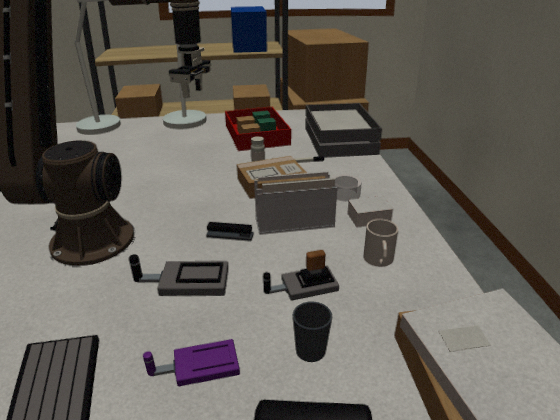

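Dock candidates in the top view: a grey one with the stamp at (359,200), post (365,231); a larger grey one at (347,283); and a purple one at (424,272). I choose (359,200): it is grey, the smaller one, and holds the stamp. The parcel is at (200,214), its frame at (208,221) and the rack at (276,200). Next is a close crop to check.

```bash
python3 - <<'E'
import cv2,numpy as np
i=cv2.imread('pics/top1.png')
f=lambda a:cv2.resize(a,None,fx=5,fy=5,interpolation=cv2.INTER_CUBIC)
a=f(i[170:250,325:400]);b=f(i[170:250,165:240]);cv2.imwrite('pics/crop1.png',np.clip(np.hstack([a,b])*1.4,0,255).astype('uint8'))
i=cv2.imread('pics/side1.png'); cv2.imwrite('pics/crop2.png',np.clip(cv2.resize(i[140:310,220:400],None,fx=3.5,fy=3.5,interpolation=cv2.INTER_CUBIC)*1.3,0,255).astype('uint8'))
E
```

```text
(no output)
```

View pics/crop1.png

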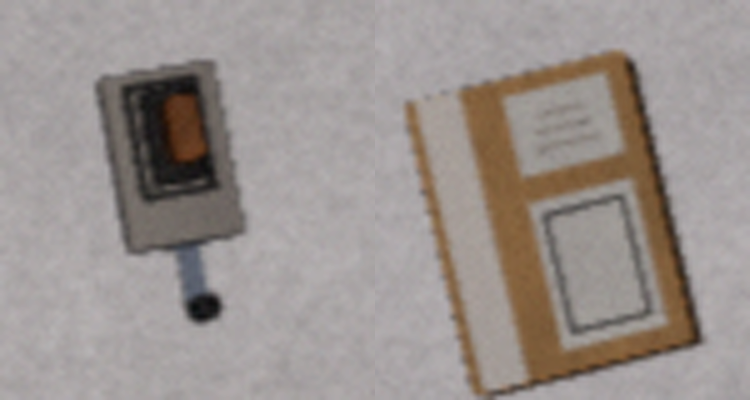

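View pics/crop2.png

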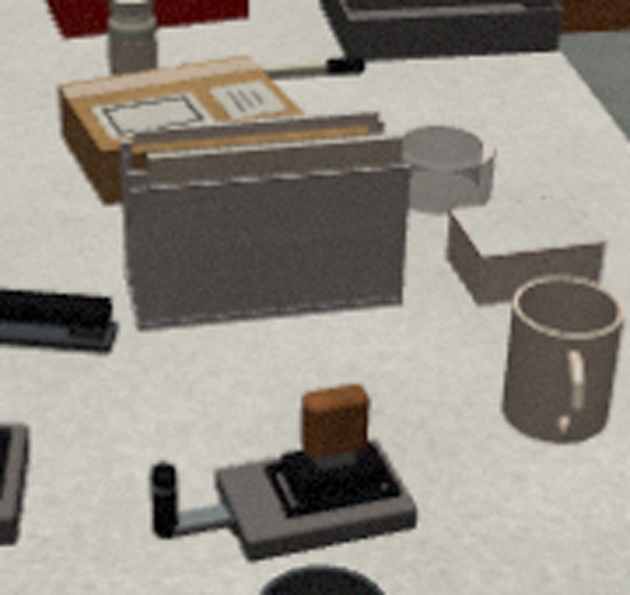

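The crop confirms it: the chosen grey dock has the wooden-handled stamp in it and the post below. The frame and rack are also clear. Now I compute their positions.

```bash
python3 - <<'E'
from h import *
c=dict(np.load('pics/top1.npz'))
def g(l,ox,z,oy=170): return ray(c,np.array(l)/5-.4+[ox,oy],z)[:,:2]
pr=lambda n,a:print(n,np.round(a,4).tolist())
d=g([(97,80),(215,62),(243,232),(130,252)],325,.02)
x=(d[0]+d[1]-d[2]-d[3])/2;pr('dock',d.mean(0));pr('dx len,ang',[np.linalg.norm(x),np.degrees(np.arctan2(x[1],x[0]))])
p=g([(204,305)],325,.06)[0];pr('post',p)
hd=g([(165,97),(198,92),(206,160),(170,164)],325,.097);pr('handle',hd.mean(0));print(hd)
v=d.mean(0)-p;pr('post->dock',[np.linalg.norm(v),np.degrees(np.arctan2(v[1],v[0]))])
f=g([(545-375,214),(622-375,195),(652-375,315),(575-375,335)],165,.061)
x=(f[0]+f[1]-f[2]-f[3])/2;pr('frame',f.mean(0));pr('fx len,ang',[np.linalg.norm(x),np.degrees(np.arctan2(x[1],x[0]))])
pp=g([(408-375,100),(625-375,52),(700-375,340),(480-375,393)],165,.06)
x=(pp[0]+pp[1]-pp[2]-pp[3])/2;y=(pp[0]-pp[1]+pp[3]-pp[2])/2;a=np.arctan2(x[1],x[0]);R=np.array([[np.cos(a),-np.sin(a)],[np.sin(a),np.cos(a)]])
pr('parcel',pp.mean(0));pr('len ang',[np.linalg.norm(x),np.linalg.norm(y),np.degrees(a)]);pr('frame via parcel',pp.mean(0)+R@[-.035,-.025])
pr('rack',ray(c,[(262,165),(288,165),(290,233),(265,233)],.15))
for n,uv,z in (('mug',(333,142),.09),('penpot',(422,208),.1),('stapler',(291,257),.038),('glue',(140,225),.09)): pr(n,ray(c,[uv],z)[0])
s=dict(np.load('pics/side1.npz'))
sg=lambda u,v,z: ray(s,[(u/3.5-.36+220,v/3.5-.36+140)],z)[0][:2]
pr('side post',sg(165,468,.06)); pr('side handle',sg(335,393,.097))
pr('side frame',np.mean([sg(*q,.061) for q in((105,117),(188,97),(202,118),(117,135))],0))
E
```

```text
dock [0.5712, -0.2648]
dx len,ang [0.1178, 8.2696]
post [0.4687, -0.2775]
handle [0.5821, -0.2631]
[[ 0.60270916 -0.25098151]
 [ 0.60554792 -0.27251088]
 [ 0.5611294  -0.27624872]
 [ 0.55899408 -0.25284133]]
post->dock [0.1033, 7.0872]
frame [0.5056, 0.2355]
fx len,ang [0.082, 13.4241]
parcel [0.5353, 0.2651]
len ang [0.1984, 0.147, 13.6927]
frame via parcel [0.5072, 0.2325]
rack [[0.6788, 0.0559, 0.15], [0.6772, -0.0261, 0.15], [0.4626, -0.0279, 0.15], [0.4642, 0.0501, 0.15]]
mug [0.7602, -0.1761, 0.09]
penpot [0.5365, -0.4566, 0.1]
stapler [0.387, -0.0311, 0.038]
glue [0.5005, 0.4548, 0.09]
side post [0.4718, -0.2778]
side handle [0.5861, -0.2612]
side frame [0.51, 0.2357]
```

Emit:
{"name": "send_rows", "arguments": {"steps": [{"dp": [0,0,-60],"roll": 0.18,"jaw": 100},{"dp": [60,40,-100],"roll": 0.36,"jaw": 100},{"dp": [110,70,-100],"roll": 0.54,"jaw": 100},{"dp": [160,100,-100],"roll": 0.72,"jaw": 100},{"dp": [210,130,-100],"roll": 0.9,"jaw": 100}]}}

```text
time_s: 0.72
tcp_pos: [0.4119, 0.4143, 0.316]
eef_rot: [-180.0, 0.0, -76.0]
contact_force: [0.1, 0.0, 0.6]
gripper_width: 0.0876
gripper_force: 0.0
```

```bash
cat >> h.py <<'E'
def plan(*T):
    """dp (mm), roll (rad) from here to each target (x,y,z,yaw)"""
    s=r.get_state(); print('t',round(s['time_s'],2),'tcp',np.round(s['tcp_pos'],4),'rot',np.round(s['eef_rot'],1),'j',np.round(s['joints'],1),'F',np.round(s['contact_force'],1),'w',round(s['gripper_width'],4),'gf',round(s['gripper_force'],1))
    from scipy.spatial.transform import Rotation as Ro
    R=Ro.from_euler('xyz',s['eef_rot'],degrees=True).as_matrix()
    for t in T:
        d=(np.array(t[:3])-s['tcp_pos'])@R*1000
        print(np.round(d,1).tolist(), round(-np.radians((t[3]-s['eef_rot'][2]+180)%360-180),3))
E
python3 -c "
from h import *
plan((.52,.1,.3,-172.5),(.469,-.2775,.3,-172.5))"
```

```text
t 0.72 tcp [0.4119 0.4143 0.316 ] rot [-180.    0.  -76.] j [ 64.3   9.2  -1.7  -0.  -79.1 -50.3] F [0.1 0.  0.6] w 0.0876 gf 0.0
[331.2, -28.8, 15.9] 1.684
[685.1, 112.1, 15.8] 1.684
```

Emit:
{"name": "send_rows", "arguments": {"steps": [{"dp": [60,-6,0],"roll": 0.18,"jaw": 100},{"dp": [120,-12,0],"roll": 0.36,"jaw": 100},{"dp": [180,-18,0],"roll": 0.54,"jaw": 100},{"dp": [240,-24,0],"roll": 0.72,"jaw": 100},{"dp": [300,-28,0],"roll": 0.9,"jaw": 100}]}}

```text
time_s: 1.35
tcp_pos: [0.5127, 0.1304, 0.3158]
eef_rot: [180.0, -0.0, -127.6]
contact_force: [0.3, 0.9, 0.8]
gripper_width: 0.0876
gripper_force: 0.0
```

```bash
python3 -c "
from h import *
plan((.469,-.2775,.3,-172.5))"
```

```text
t 1.35 tcp [0.5127 0.1304 0.3158] rot [ 180.    -0.  -127.6] j [ 35.5   3.7  -8.   -0.  -78.2 -73.1] F [0.3 0.9 0.8] w 0.0876 gf 0.0
[350.0, -214.1, 15.8] 0.784
```

Emit:
{"name": "send_rows", "arguments": {"steps": [{"dp": [50,-30,0],"roll": 0.16,"jaw": 100},{"dp": [100,-60,0],"roll": 0.32,"jaw": 100},{"dp": [150,-90,0],"roll": 0.48,"jaw": 100},{"dp": [200,-120,0],"roll": 0.64,"jaw": 100},{"dp": [250,-150,0],"roll": 0.784,"jaw": 100}]}}

```text
time_s: 1.98
tcp_pos: [0.48, -0.1592, 0.3159]
eef_rot: [180.0, 0.0, -172.4]
contact_force: [1.3, 0.3, 0.1]
gripper_width: 0.0879
gripper_force: 0.0
```

```bash
python3 -c "
from h import *
plan((.47,-.2775,.2,-172.5))"
```

```text
t 1.98 tcp [ 0.48   -0.1592  0.3159] rot [ 180.     0.  -172.4] j [  3.9   1.4 -10.5  -0.  -78.1 -86.4] F [1.3 0.3 0.1] w 0.0879 gf 0.0
[25.5, -116.0, 115.9] 0.001
```

Emit:
{"name": "send_rows", "arguments": {"steps": [{"dp": [13,-58,0],"roll": 0,"jaw": 100},{"dp": [25,-116,20],"roll": 0,"jaw": 100},{"dp": [25,-116,75],"roll": 0,"jaw": 100},{"dp": [25,-116,116],"roll": 0,"jaw": 100},{"dp": [25,-116,116],"roll": 0,"jaw": 100}]}}

```text
time_s: 2.6
tcp_pos: [0.4694, -0.2754, 0.1969]
eef_rot: [179.8, -0.4, -172.2]
contact_force: [-0.7, -0.3, 2.3]
gripper_width: 0.0876
gripper_force: 0.0
```

```bash
python3 -c "
from h import *
cap('wrist','w1.png')
plan((.47,-.2775,.045,-172.5))"
```

```text
t 2.65 tcp [ 0.4712 -0.2759  0.1996] rot [ 180.    -0.2 -172.2] j [ -9.8   9.2 -17.    0.  -64.  -72.4] F [0.8 0.5 1.2] w 0.0875 gf 0.0
[1.0, -1.5, 154.6] 0.006
```

View pics/w1.png

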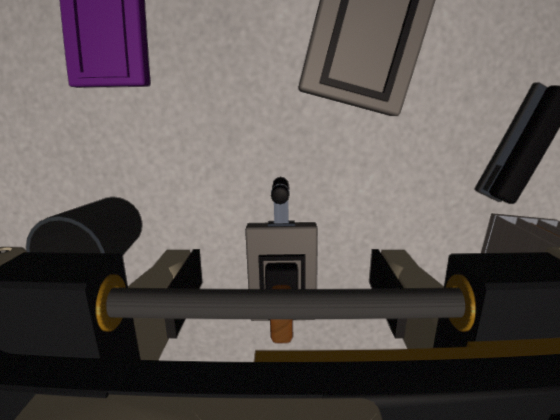

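The wrist view shows the post top at about (281,196), the dock edges at x=247 to 316 and the stamp handle at (282,325), all well aligned between the fingers.

```bash
python3 -c "
from h import *
c=dict(np.load('pics/w1.npz'))
print(ray(c,[(281,196)],.06),ray(c,[(281,184)],.06),ray(c,[(270,342),(293,342),(282,318)],.097),ray(c,[(247,226),(316,224)],.02))
d=np.linalg.norm
print(-cv2.Rodrigues(c['rvec'].astype(float))[0].T@c['tvec'].ravel())"
```

```text
[[ 0.47036096 -0.27895117  0.06      ]] [[ 0.45891941 -0.28047963  0.06      ]] [[ 0.6056846  -0.27122585  0.097     ]
 [ 0.60270311 -0.2493219   0.097     ]
 [ 0.57733871 -0.26338451  0.097     ]] [[ 0.51889027 -0.31043106  0.02      ]
 [ 0.50639607 -0.23595456  0.02      ]]
[ 0.39364093 -0.28609558  0.36762666]
```

Emit:
{"name": "send_rows", "arguments": {"steps": [{"dp": [1,1,50],"roll": 0,"jaw": 100},{"dp": [1,1,105],"roll": 0,"jaw": 100},{"dp": [1,1,145],"roll": 0,"jaw": 80},{"dp": [1,1,161],"roll": 0,"jaw": 50},{"dp": [1,1,161],"roll": 0,"jaw": 0}], "newtons": 40}}

```text
time_s: 3.28
tcp_pos: [0.4717, -0.2751, 0.0399]
eef_rot: [-180.0, 0.0, -172.1]
contact_force: [0.4, 0.1, -0.4]
gripper_width: 0.0632
gripper_force: 0.0
```

Emit:
{"name": "send_rows", "arguments": {"steps": [{"dp": [0,0,0],"roll": 0,"jaw": 0},{"dp": [0,0,0],"roll": 0,"jaw": 0},{"dp": [0,0,0],"roll": 0,"jaw": 0},{"dp": [0,0,0],"roll": 0,"jaw": 0}]}}

```text
time_s: 3.78
tcp_pos: [0.4714, -0.2764, 0.0398]
eef_rot: [-179.9, 0.1, -172.1]
contact_force: [-0.6, -27.9, -7.1]
gripper_width: 0.0233
gripper_force: 13.6
```

```bash
python3 -c "
from h import *
s=r.get_state()['tcp_pos']
a=np.radians(7.8)
plan((s[0]-.051*np.cos(a),s[1]-.051*np.sin(a),s[2],-172.2))"
```

```text
t 3.77 tcp [ 0.4714 -0.2764  0.0398] rot [-1.799e+02  1.000e-01 -1.721e+02] j [ -9.8  18.9 -28.2   0.2 -42.7 -72.5] F [ -0.6 -27.9  -7.1] w 0.0233 gf 13.6
[51.0, 0.1, -0.1] 0.002
```

Emit:
{"name": "send_rows", "arguments": {"steps": [{"dp": [0,-2.6,0],"roll": 0,"jaw": 0},{"dp": [0,-2.6,0],"roll": 0,"jaw": 0},{"dp": [0,-2.6,0],"roll": 0,"jaw": 0}]}}

```text
time_s: 4.15
tcp_pos: [0.4717, -0.2799, 0.0397]
eef_rot: [-179.8, 0.1, -172.1]
contact_force: [-0.1, -13.7, -1.4]
gripper_width: 0.0165
gripper_force: 40.0
```

Emit:
{"name": "send_rows", "arguments": {"steps": [{"dp": [12,-0.5,0],"roll": 0,"jaw": 0},{"dp": [25,-0.5,0],"roll": 0,"jaw": 0},{"dp": [38,-0.5,0],"roll": 0,"jaw": 0},{"dp": [48,-0.5,0],"roll": 0,"jaw": 0},{"dp": [50,-0.5,0],"roll": 0,"jaw": 0}]}}

```text
time_s: 4.78
tcp_pos: [0.4255, -0.287, 0.0399]
eef_rot: [-179.7, 0.4, -172.1]
contact_force: [9.5, -12.4, -12.4]
gripper_width: 0.016
gripper_force: 40.0
```

Emit:
{"name": "send_rows", "arguments": {"steps": [{"dp": [1,0,0],"roll": 0,"jaw": 0},{"dp": [1,0,0],"roll": 0,"jaw": 0}]}}

```text
time_s: 5.03
tcp_pos: [0.4248, -0.2871, 0.0399]
eef_rot: [-179.7, 0.4, -172.1]
contact_force: [9.6, -12.5, -11.9]
gripper_width: 0.0164
gripper_force: 40.0
```

Emit:
{"name": "send_rows", "arguments": {"steps": [{"dp": [2,0,0],"roll": 0,"jaw": 0},{"dp": [4,0,0],"roll": 0,"jaw": 0},{"dp": [4,0,0],"roll": 0,"jaw": 0}]}}

```text
time_s: 5.4
tcp_pos: [0.4221, -0.2875, 0.0399]
eef_rot: [-179.7, 0.5, -172.1]
contact_force: [12.8, -10.0, -14.4]
gripper_width: 0.0167
gripper_force: 40.0
```

```bash
python3 -c "
from h import *
plan()
c=cap('side','s2.png')
i=cv2.resize(c['image'][200:310,220:400],None,fx=4,fy=4,interpolation=cv2.INTER_CUBIC);cv2.imwrite('pics/s2c.png',i)"
```

```text
t 5.4 tcp [ 0.4221 -0.2875  0.0399] rot [-179.7    0.5 -172.1] j [-12.1  15.8 -33.1   0.1 -40.5 -70.1] F [ 12.8 -10.  -14.4] w 0.0167 gf 40.0
```

View pics/s2c.png

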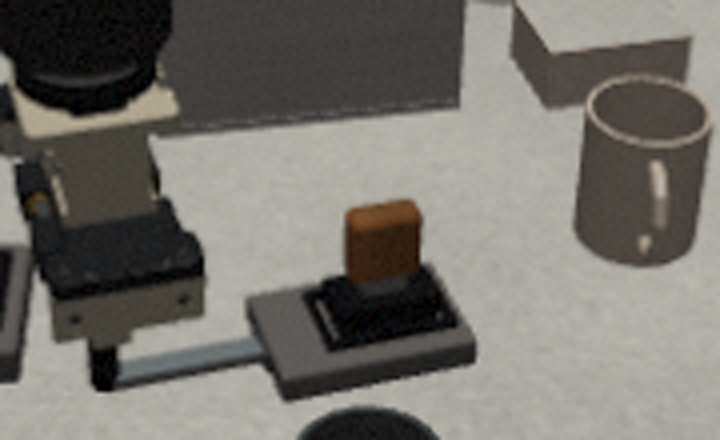

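```bash
python3 -c "
from h import *
c=dict(np.load('pics/s2.npz'))
a=ray(c,[(164/3.5-.36+220,537/3.5-.36+140),(103/4-.4+220,389/4-.4+200)],0);print(a,np.linalg.norm(a[0]-a[1]))"
```

```text
[[ 0.46975795 -0.27665671  0.        ]
 [ 0.41969253 -0.28339369  0.        ]] 0.050516663559778026
```

Emit:
{"name": "send_rows", "arguments": {"steps": [{"dp": [2,0,0],"roll": 0,"jaw": 0},{"dp": [3,0,0],"roll": 0,"jaw": 0},{"dp": [3,0,0],"roll": 0,"jaw": 0}]}}

```text
time_s: 5.82
tcp_pos: [0.4221, -0.2876, 0.04]
eef_rot: [-179.7, 0.8, -172.1]
contact_force: [21.7, -7.9, -22.5]
gripper_width: 0.0162
gripper_force: 40.0
```

At the stop: the TCP no longer moves and the force is rising. Guiding it back gently, then releasing.

Emit:
{"name": "send_rows", "arguments": {"steps": [{"dp": [-10,0,0],"roll": 0,"jaw": 0},{"dp": [-22,0,0],"roll": 0,"jaw": 0},{"dp": [-36,0,0],"roll": 0,"jaw": 0},{"dp": [-48,0,0],"roll": 0,"jaw": 0},{"dp": [-54,0,0],"roll": 0,"jaw": 0}]}}

```text
time_s: 6.45
tcp_pos: [0.4702, -0.2802, 0.0398]
eef_rot: [-179.8, 0.2, -172.1]
contact_force: [4.9, -10.7, -4.6]
gripper_width: 0.0164
gripper_force: 40.0
```

Emit:
{"name": "send_rows", "arguments": {"steps": [{"dp": [0,0,0],"roll": 0,"jaw": 100},{"dp": [0,0,0],"roll": 0,"jaw": 100},{"dp": [0,0,0],"roll": 0,"jaw": 100},{"dp": [0,0,0],"roll": 0,"jaw": 100},{"dp": [0,0,0],"roll": 0,"jaw": 100}]}}

```text
time_s: 7.08
tcp_pos: [0.467, -0.2785, 0.039]
eef_rot: [180.0, -0.0, -172.2]
contact_force: [0.5, -0.3, -0.6]
gripper_width: 0.0607
gripper_force: 0.0
```

Emit:
{"name": "send_rows", "arguments": {"steps": [{"dp": [0,0,-50],"roll": 0,"jaw": 100},{"dp": [0,0,-100],"roll": 0,"jaw": 100},{"dp": [0,0,-150],"roll": 0,"jaw": 100},{"dp": [0,0,-160],"roll": 0,"jaw": 100}]}}

```text
time_s: 7.58
tcp_pos: [0.4688, -0.2792, 0.2029]
eef_rot: [-179.8, 0.3, -172.1]
contact_force: [0.6, -0.3, 0.4]
gripper_width: 0.0874
gripper_force: 0.0
```

```bash
python3 -c "
from h import *
plan((.584,-.2625,.2,-172.2))
c=cap('wrist','w2.png')
d=cap('side','s3.png')['image'][200:310,220:400]
cv2.imwrite('pics/v3.png',np.hstack([cv2.resize(c['image'][120:420,150:400],None,fx=1.3,fy=1.3),cv2.resize(d,(450,390))[:,:]]))"
```

```text
t 7.58 tcp [ 0.4688 -0.2792  0.2029] rot [-179.8    0.3 -172.1] j [-10.2   8.7 -17.2   0.1 -63.8 -72. ] F [ 0.6 -0.3  0.4] w 0.0874 gf 0.0
[-116.4, 0.8, 3.6] 0.001
```

View pics/v3.png

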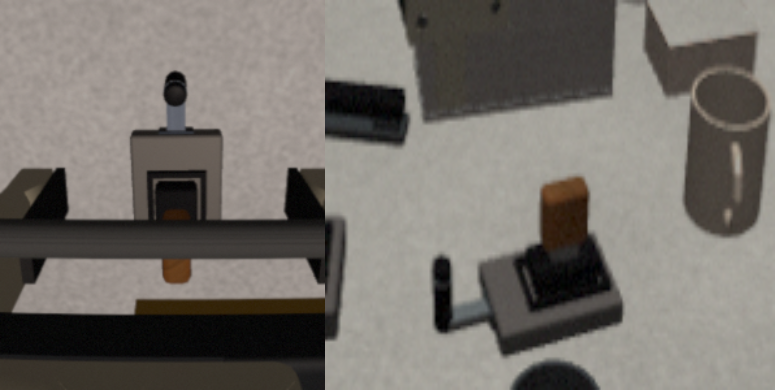

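The slide is back in and the stamp is still seated. Moving over the handle.

Emit:
{"name": "send_rows", "arguments": {"steps": [{"dp": [-50,-0.5,0],"roll": 0,"jaw": 100},{"dp": [-105,-0.5,0],"roll": 0,"jaw": 100},{"dp": [-116,-0.5,20],"roll": 0,"jaw": 100},{"dp": [-116,-0.5,60],"roll": 0,"jaw": 100},{"dp": [-116,-0.5,100],"roll": 0,"jaw": 80}], "newtons": 4}}

```text
time_s: 8.3
tcp_pos: [0.5804, -0.2628, 0.0955]
eef_rot: [179.9, -0.2, -172.2]
contact_force: [0.3, 0.2, -0.7]
gripper_width: 0.082
gripper_force: 0.0
```

```bash
python3 -c "
from h import *
plan((.584,-.264,.072,-172.2))"
```

```text
t 8.3 tcp [ 0.5804 -0.2628  0.0955] rot [ 179.9   -0.2 -172.2] j [ -6.9  22.7 -12.9  -0.  -54.6 -75.3] F [ 0.3  0.2 -0.7] w 0.082 gf 0.0
[-3.5, -1.7, 23.4] 0.0
```

Emit:
{"name": "send_rows", "arguments": {"steps": [{"dp": [-1,-1,15],"roll": 0,"jaw": 60},{"dp": [-1,-1,28],"roll": 0,"jaw": 35},{"dp": [-1,-1,28],"roll": 0,"jaw": 35},{"dp": [-1,-1,28],"roll": 0,"jaw": 35},{"dp": [-1,-1,28],"roll": 0,"jaw": 35}]}}

```text
time_s: 8.93
tcp_pos: [0.5839, -0.2642, 0.0722]
eef_rot: [-180.0, 0.1, -172.2]
contact_force: [0.3, 0.6, 0.4]
gripper_width: 0.0337
gripper_force: 0.0
```

Emit:
{"name": "send_rows", "arguments": {"steps": [{"dp": [0,0,0],"roll": 0,"jaw": 10},{"dp": [0,0,0],"roll": 0,"jaw": 10},{"dp": [0,0,0],"roll": 0,"jaw": 10}]}}

```text
time_s: 9.3
tcp_pos: [0.5835, -0.2641, 0.0715]
eef_rot: [-180.0, 0.0, -172.1]
contact_force: [-0.5, 1.3, 4.1]
gripper_width: 0.0222
gripper_force: 4.0
```

Emit:
{"name": "send_rows", "arguments": {"steps": [{"dp": [0,0,0],"roll": 0,"jaw": 0},{"dp": [0,0,0],"roll": 0,"jaw": 0},{"dp": [0,0,-10],"roll": 0,"jaw": 0},{"dp": [0,0,-25],"roll": 0,"jaw": 0},{"dp": [0,0,-50],"roll": 0,"jaw": 0}], "newtons": 35}}

```text
time_s: 9.93
tcp_pos: [0.5826, -0.264, 0.1213]
eef_rot: [180.0, -0.1, -172.2]
contact_force: [-0.6, -0.7, -1.1]
gripper_width: 0.0215
gripper_force: 35.0
```

Emit:
{"name": "send_rows", "arguments": {"steps": [{"dp": [0,0,-40],"roll": 0,"jaw": 0},{"dp": [0,0,-80],"roll": 0,"jaw": 0},{"dp": [0,0,-120],"roll": 0,"jaw": 0},{"dp": [0,0,-155],"roll": 0,"jaw": 0},{"dp": [0,0,-155],"roll": 0,"jaw": 0}]}}

```text
time_s: 10.55
tcp_pos: [0.5844, -0.2647, 0.2805]
eef_rot: [-179.9, 0.4, -172.2]
contact_force: [-0.2, 0.4, -1.8]
gripper_width: 0.0216
gripper_force: 35.0
```

```bash
python3 -c "
from h import *
plan((.57,.01,.277,-172.2),(.507,.2345,.277,-166.5))
c=cap('side','s4.png');cv2.imwrite('pics/s4c.png',c['image'][60:300,180:420])
cv2.imwrite('pics/s4c.png',cv2.resize(c['image'][60:300,180:420],None,fx=2.4,fy=2.4,interpolation=cv2.INTER_CUBIC))"
```

```text
t 10.55 tcp [ 0.5844 -0.2647  0.2805] rot [-179.9    0.4 -172.2] j [ -6.9  15.3   1.6   0.1 -75.9 -75.2] F [-0.2  0.4 -1.8] w 0.0216 gf 35.0
[-23.2, 274.1, 2.9] 0.001
[8.6, 505.1, 2.1] -0.099
```

View pics/s4c.png

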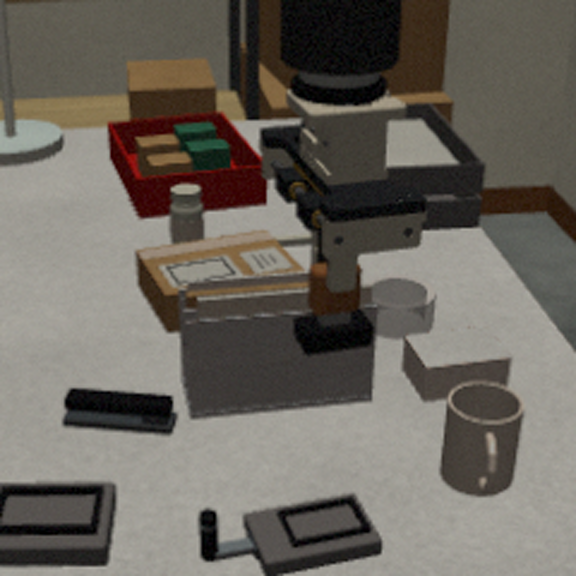

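The stamp is held level and clear of the dock, with its foot at (335,330) in the crop. Crossing the rack.

Emit:
{"name": "send_rows", "arguments": {"steps": [{"dp": [0,40,0],"roll": 0,"jaw": 0},{"dp": [0,90,0],"roll": 0,"jaw": 0},{"dp": [0,145,0],"roll": 0,"jaw": 0},{"dp": [0,200,0],"roll": -0.03,"jaw": 0},{"dp": [3,255,0],"roll": -0.05,"jaw": 0}]}}

```text
time_s: 11.22
tcp_pos: [0.5443, -0.0104, 0.2749]
eef_rot: [180.0, -0.1, -169.3]
contact_force: [1.1, -0.5, -0.8]
gripper_width: 0.0214
gripper_force: 35.0
```

Emit:
{"name": "send_rows", "arguments": {"steps": [{"dp": [3,50,0],"roll": -0.01,"jaw": 0},{"dp": [5,100,0],"roll": -0.03,"jaw": 0},{"dp": [7,150,0],"roll": -0.05,"jaw": 0},{"dp": [10,200,0],"roll": -0.05,"jaw": 0},{"dp": [10,230,0],"roll": -0.05,"jaw": 0}]}}

```text
time_s: 11.85
tcp_pos: [0.4915, 0.2139, 0.275]
eef_rot: [-180.0, -0.1, -166.4]
contact_force: [0.5, -0.6, -1.7]
gripper_width: 0.0218
gripper_force: 35.0
```

```bash
python3 -c "
from h import *
plan((.507,.2345,.15,-166.5))
c=cap('wrist','w5.png')"
```

```text
t 11.85 tcp [0.4915 0.2139 0.275 ] rot [-1.800e+02 -1.000e-01 -1.664e+02] j [  44.5    5.5  -11.3   -0.   -73.3 -120.8] F [ 0.5 -0.6 -1.7] w 0.0218 gf 35.0
[-20.2, 16.4, 125.0] 0.003
```

View pics/w5.png

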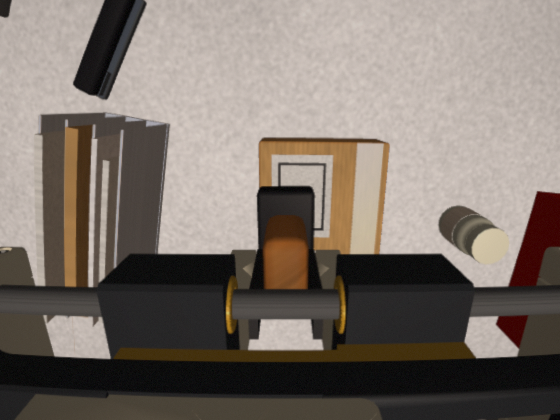

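The wrist view shows frame corners at (279,163), (325,164) and (324,230), and the stamp foot's front edge at (259..313,189). I'll compute both from this picture.

```bash
python3 -c "
from h import *
c=dict(np.load('pics/w5.npz'))
f=ray(c,[(279,163),(325.5,164),(324,231)],.061)[:,:2];print(f)
x=f[2]-f[1];y=f[0]-f[1]
print(np.linalg.norm(x),np.degrees(np.arctan2(x[1],x[0])),np.linalg.norm(y),np.degrees(np.arctan2(y[1],y[0]))+90,'centre',(f[0]+f[2])/2)
s=ray(c,[(259,189),(313,189),(286,189)],.245)[:,:2];print('foot front',s, 'along tool axis to TCP', .4915-s[2,0], np.linalg.norm(s[0]-s[1]))
a=np.radians(13.6);print('stamp centre',s[2]+.032*np.array([np.cos(a),np.sin(a)]))
"
```

```text
[[0.47546181 0.2024138 ]
 [0.46389367 0.25460578]
 [0.54327355 0.27487436]]
0.0819266719395504 14.323655588865764 0.053458622226976706 12.497336333385277 centre [0.50936768 0.23864408]
foot front [[0.46558634 0.19105451]
 [0.45777399 0.22313947]
 [0.4616856  0.20709891]] along tool axis to TCP 0.02981439574799999 0.03302237370182601
stamp centre [0.49278836 0.21462346]
```

Emit:
{"name": "send_rows", "arguments": {"steps": [{"dp": [-10,9,20],"roll": 0,"jaw": 0},{"dp": [-20,18,60],"roll": 0,"jaw": 0},{"dp": [-20,18,100],"roll": 0,"jaw": 0},{"dp": [-20,18,115],"roll": 0,"jaw": 0},{"dp": [-20,18,115],"roll": 0,"jaw": 0}]}}

```text
time_s: 12.52
tcp_pos: [0.5077, 0.2338, 0.1603]
eef_rot: [-179.9, -0.1, -166.4]
contact_force: [0.9, 0.3, -0.8]
gripper_width: 0.0219
gripper_force: 35.0
```

```bash
python3 -c "
from h import *
plan((.508,.236,.1235,-166.5))
c=cap('wrist','w6.png');t=cap('top','t6.png');s=cap('side','s6.png')
a=cv2.resize(c['image'][130:290,220:380],None,fx=2.5,fy=2.5,interpolation=cv2.INTER_CUBIC);b=cv2.resize(s['image'][110:210,220:320],(400,400),interpolation=cv2.INTER_CUBIC)
cv2.imwrite('pics/v6.png',np.hstack([a,b]))"
```

```text
t 12.53 tcp [0.5077 0.2338 0.1603] rot [-1.799e+02 -1.000e-01 -1.664e+02] j [  44.8   12.3  -18.6    0.   -59.3 -121.2] F [ 0.9  0.3 -0.8] w 0.0219 gf 35.0
[-0.9, 2.1, 36.8] 0.001
```

View pics/v6.png

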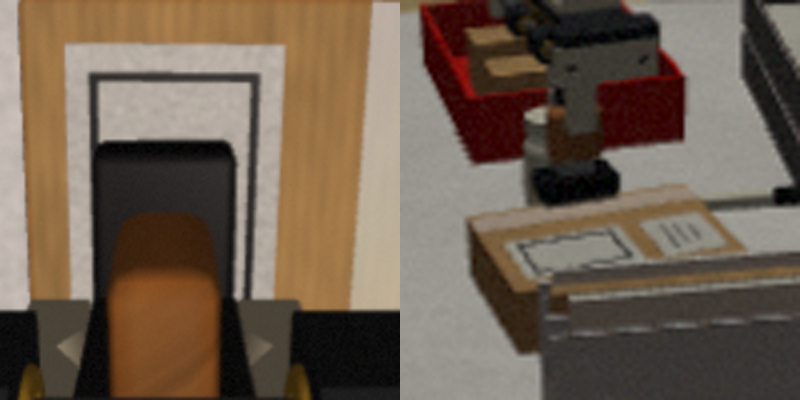

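```bash
python3 -c "
from h import *
c=dict(np.load('pics/w6.npz'))
g=lambda l,z: ray(c,np.array(l)/2.5-.3+[220,130],z)[:,:2]
f=g([(90,73),(260,75)],.061);a=np.radians(13.6);X=np.array([np.cos(a),np.sin(a)])
print('frame front',f,np.linalg.norm(f[1]-f[0]),'centre',f.mean(0)+.041*X)
b=g([(94,142),(236,142)],.109);t=g([(94,157),(236,157)],.131)
print('foot bot',np.linalg.norm(b[1]-b[0]),b.mean(0)+.032*X,'foot top',np.linalg.norm(t[1]-t[0]),t.mean(0)+.032*X)
d=t[1]-t[0];print(np.degrees(np.arctan2(-d[0],d[1])));d=f[1]-f[0];print(np.degrees(np.arctan2(-d[0],d[1])))
"
```

```text
frame front [[0.47519744 0.20139272]
 [0.46295996 0.25463708]] 0.05463257429905819 centre [0.5089291  0.23765572]
foot bot 0.03834262438555388 [0.51218049 0.23515907] foot top 0.03471314156453079 [0.51101282 0.23489173]
13.614824530069548
12.943851171247216
```

Emit:
{"name": "send_rows", "arguments": {"steps": [{"dp": [1,2.5,10],"roll": 0,"jaw": 0},{"dp": [1,2.5,20],"roll": 0,"jaw": 0},{"dp": [1,2.5,28],"roll": 0,"jaw": 0},{"dp": [1,2.5,32],"roll": 0,"jaw": 0},{"dp": [1,2.5,34],"roll": 0,"jaw": 0}]}}

```text
time_s: 13.3
tcp_pos: [0.5065, 0.2366, 0.1266]
eef_rot: [-180.0, -0.0, -166.4]
contact_force: [-0.3, -0.5, -1.3]
gripper_width: 0.0216
gripper_force: 35.0
```

Emit:
{"name": "send_rows", "arguments": {"steps": [{"dp": [0,0,1],"roll": 0,"jaw": 0},{"dp": [0,0,1],"roll": 0,"jaw": 0},{"dp": [0,0,1],"roll": 0,"jaw": 0}]}}

```text
time_s: 13.68
tcp_pos: [0.5067, 0.2367, 0.1262]
eef_rot: [180.0, 0.0, -166.4]
contact_force: [0.2, -0.0, -1.1]
gripper_width: 0.0221
gripper_force: 35.0
```

```bash
python3 -c "
from h import *
plan((.506,.2362,.1235,-166.5))
c=cap('wrist','w7.png');s=cap('side','s7.png')
a=cv2.resize(c['image'][130:290,220:380],None,fx=2.5,fy=2.5,interpolation=cv2.INTER_CUBIC);b=cv2.resize(s['image'][130:210,230:310],(400,400),interpolation=cv2.INTER_CUBIC)
cv2.imwrite('pics/v7.png',np.hstack([a,b]))"
```

```text
t 13.68 tcp [0.5067 0.2367 0.1262] rot [ 180.     0.  -166.4] j [  45.1   14.1  -21.1    0.   -54.7 -121.5] F [ 0.2 -0.  -1.1] w 0.0221 gf 35.0
[0.8, -0.3, 2.7] 0.001
```

View pics/v7.png

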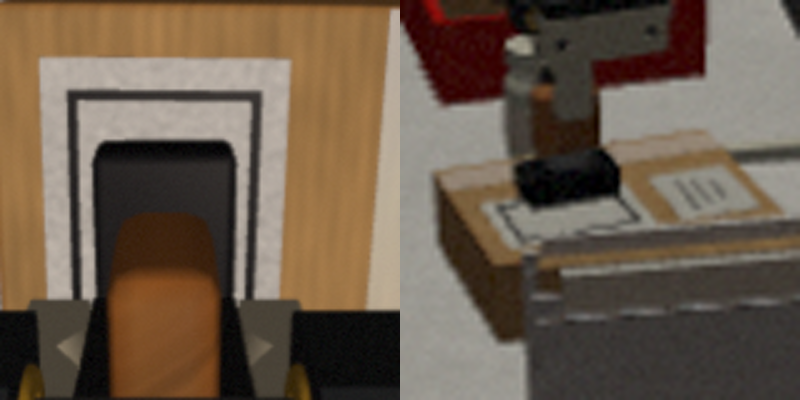

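```bash
python3 -c "
from h import *
c=dict(np.load('pics/w7.npz'));s=dict(np.load('pics/s7.npz'))
g=lambda l,z: ray(c,np.array(l)/2.5-.3+[220,130],z)[:,:2]
a=np.radians(13.6);X=np.array([np.cos(a),np.sin(a)]);Y=np.array([-X[1],X[0]])
f=g([(68,92),(262,94)],.061).mean(0)+.041*X
print('frame',f)
for z,y in((.0747,142),(.0967,157)):
  p=g([(94,y),(236,y)],z).mean(0)+.032*X; print('stamp',p,'err along/across',(f-p)@X,(f-p)@Y)
P=np.array([.5067,.2367])
for z in(.067,.0747,.082):
  q=[np.r_[P+i*.032*X-.018*Y,z] for i in(-1,1)]; print(z,(proj(s,q)-[230,130])*5+[400,0])
F=np.array([.507,.2367]);q=[np.r_[F+i*.041*X+j*.0275*Y,.061] for i,j in((-1,-1),(1,-1),(-1,1))];print('frame proj',(proj(s,q)-[230,130])*5+[400,0])
"
```

```text
frame [0.50925078 0.23768778]
stamp [0.51125707 0.2381543 ] err along/across -0.0020597399947216207 1.8334065747020252e-05
stamp [0.51004965 0.23784244] err along/across -0.0008128450147562164 3.752548622669833e-05
0.067 [[523.54363091 225.45275325]
 [617.48056383 209.46182855]]
0.0747 [[523.12341769 214.6645058 ]
 [617.30988617 198.78025639]]
0.082 [[522.72392952 204.38513164]
 [617.14767016 188.60344817]]
frame proj [[515.41182068 242.34185902]
 [636.07656482 221.53353873]
 [490.26987425 207.08561929]]
```

Emit:
{"name": "send_rows", "arguments": {"steps": [{"dp": [0.5,0,2],"roll": 0,"jaw": 0},{"dp": [0.5,0,4],"roll": 0,"jaw": 0},{"dp": [0.5,0,4],"roll": 0,"jaw": 0},{"dp": [0.5,0,4],"roll": 0,"jaw": 0},{"dp": [0.5,0,4],"roll": 0,"jaw": 0}]}}

```text
time_s: 14.4
tcp_pos: [0.5061, 0.2366, 0.122]
eef_rot: [180.0, 0.0, -166.4]
contact_force: [-0.7, 0.2, -2.3]
gripper_width: 0.0215
gripper_force: 35.0
```

Emit:
{"name": "send_rows", "arguments": {"steps": [{"dp": [0,0,0],"roll": 0,"jaw": 0},{"dp": [0,0,0],"roll": 0,"jaw": 0},{"dp": [0,0,0],"roll": 0,"jaw": 0},{"dp": [0,0,0],"roll": 0,"jaw": 0}]}}

```text
time_s: 14.9
tcp_pos: [0.5061, 0.2365, 0.122]
eef_rot: [180.0, 0.0, -166.4]
contact_force: [-0.5, -0.2, -1.8]
gripper_width: 0.0215
gripper_force: 35.0
```

```bash
python3 -c "
from h import *
plan((.506,.2362,.1225,-166.5))
print(np.abs(r.get_state()['qd']).max())
print(r.close_job())"
```

```text
t 14.9 tcp [0.5061 0.2365 0.122 ] rot [ 180.     0.  -166.4] j [  45.1   14.3  -21.5   -0.   -54.2 -121.6] F [-0.5 -0.2 -1.8] w 0.0215 gf 35.0
[0.2, -0.3, -0.5] 0.001
0.11842702118774921
the job is handed in; nothing more can be done
None
```

I pulled the dock's slide to its stop and let it return, then carried the stamp over the rack and handed the job in at 14.9 s, still holding it level about 1 cm above the parcel's frame, centred to about 2–3 mm by the cameras; the verdict was not shown.

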